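# Shut and lock the service cover of a measuring unit

## Robot

A 6-joint arm with a two-finger parallel gripper is mounted at the origin on the work surface. World frame = base frame: x ahead of the robot, y to its left, z up, the work surface at z = 0. Lengths are in mm, angles in rad, forces in N, time in s.
With the tool pointing down it reaches from about 300 to 775 mm from the base axis. Payload 14.6 kg.
Tool frame: the origin (TCP) lies midway between the tips of the shut fingers; the grasp point (between the pads) lies 19 mm behind it (bot.grip_depth is the distance from the TCP to the grasp point, in mm); z points along the fingers, x is the direction in which the jaws open and shut, and the axes are right-handed (so a half turn about z gives the same grasp; the last joint's range is limited). The gripper opens to 85 mm and grips with 20 to 120 N. Pads are 22 mm wide; open, the fingers measure 114 mm over their backs; the gripper's body (76 mm by 85 mm) begins 54 mm behind the grasp point. The pads swing forward as they close: fully open they stand 13 mm farther back than shut.
Start: joints at [1.192, 0.3, 1.521, -0, 1.321, -0.067], TCP at [168.722, 523.471, 231.281] pointing down, gripper open.
Joint ranges: [-3.03, 3.03], [-0.79, 2.21], [0.23, 2.52], [-1.04, 4.18], [0, 3.07], [-2.55, 2.55]. Speed limits (rad/s): [2.22, 2.22, 2.57, 3.14, 3.14, 3.14].

## Interface

Orientations are given as a rotation vector (axis times angle).
In Python, from cell import bot gives the robot as it stands.
- The arm moves only by the shell command python3 -m creep 'ROWS' [OPENING]. ROWS is JSON, a list of rows, each a list of 4 numbers: the shift along the tool's x, y, z in cm, then the turn about the tool's z in rad. In form: [[x, y, z, turn], ...]. A call has exactly 5 rows; each row is the pose to reach, as a shift and turn from the pose commanded when the call began, along the tool's axes at that moment; what a row does not reach only later rows make up. A row lasts 1/8 s, in which the tool goes at most 62.5 mm and 10.7 degrees, less where a joint would pass 70% of its speed; a pose out of reach is approached as far as the arm can. A call with a gripper value outside its range is refused whole. OPENING is the closure in counts, from 0 (fully open) to 255 (shut), set as the call begins (- or left out, the last holds). The fingers move at their own pace and stop on an object; the grip force is fixed at half the most. Time passes only in rows, so rows that repeat a pose let the fingers close, or fill a call up. It gives the time, the measured TCP pose, the force and the opening at its end, in the units of the state.
- bot.get_state(): the state, without advancing time (a new reading comes with each control period).
- bot.get_image(name): name is "scene" or "top"; returns a dict with "pixels" (420x560x3 uint8, red, green, blue), "range_z" (420x560 float32, mm along the optical axis (not along the pixel's ray), 0 where there is no reading), "fovy" (degrees; the focal length in pixels is half the picture's height over the tangent of half this angle, whatever the lens; pixels are square), "cx", "cy" (the principal point, pixels), "camera_from_world" (4x4, takes a point from world to camera coordinates). Camera axes: x right, y up, looking along -z (the intrinsics and any distortion apply to the point x, -y, -z); pixel columns grow to the right and rows downward; lengths in mm; the calibration is good to about 2 mm. A picture is of the moment at which its call begins.
- bot.hand_in(): hands the job in, once; it reports no verdict.
Trained networks look in the newest picture that a camera, given by its name, has taken for a name from the list of things; names that differ only in an ending like _2 or _b are one class to them, and where a whole thing is asked for, a point or a joint stands for the part that bears it (a point fixed in the world has none). Each returns a list of dicts, best first, with "confidence" (0 to 1); they miss things now and then, are a little off and sometimes report something else, mostly with a low value. They report only what shows in the picture. A call takes as long as a camera call.
- bot.look_for(camera, thing): "at" ([x, y, z] in mm, in world coordinates, good to about 4 mm: the middle of the surface that is visible of it).
- bot.masks_of(camera, thing): "pixels" (420x560 bool, what is visible of it).
- bot.mark_of(camera, thing): "at" ([x, y, z] in mm, in world coordinates, good to about 4 mm: a listed point, or the origin of a listed thing).
The state is a dict: "time": time; "joints": joint angles; "qvel": joint speeds; "joint_efforts": joint torques, N m; "position": TCP position; "orientation": TCP orientation; "force": force on the tool from outside, world axes, zero at the start; "wrist_torque": the same for the moment, N m; "gripper_width": finger opening in mm.
Only numpy, scipy, OpenCV 4.12 (cv2) and the standard library are available. Lean on these libraries where they do the work, as an engineer would, in place of code of your own. Each camera call takes 0.05 s, during which the arm holds its last target. There are 200 camera calls.

## Task

The hinged service cover in the top of the grey measuring unit has sprung ajar. Set the fingertips in the slot of the big quarter-turn fastener in this cover, press the cover down onto its seat and turn the fastener clockwise (seen from above) to its stop, so that the cover stays shut and locked when you let go. This is all done by pressing and turning with the fingertips: do not lift the cover further open, and leave the gauge blocks and all the other loose things on the unit and the bench where they are.

Things in the scene. Friction and masses are not known exactly. Their poses are not given: they have to be found in the camera images.
- unit: grey metal casing, fixed to the bench, 250 mm deep (its x) by 360 mm wide (its y), flat top 95 mm above the bench. Origin: centre of its footprint at bench height; x points from its front face (display, buttons) to its rear, y to its left, z up
- cover (a joint): service cover, off-white plate 187 mm (unit x) by 200 mm (unit y), 6 mm thick, lying on the unit's top when shut. rad: 0 = shut, larger = open. Hinged at its edge away from the unit's front (unit x +82 mm, z 95 mm), axis along unit y. A spring holds it ajar at 0.13 to 0.20; pressing it shut at the fastener takes about 3 N; let go unlocked it springs up again
- cam (a joint): the quarter-turn fastener in the cover. rad: 0 = unlocked, 1.571 = locked, stops at both; grows clockwise seen from above; starts at 0 to 0.35. It turns stiffly (0.06 N m, a little more while drawing the cover down) and stays where left. At 0 the slot runs along the unit's y, locked along the unit's x
- slot (a point): centre of the slot's floor, on the turning axis; its y axis runs along the slot, z out of the cover. The head is a black knob 80 mm across, 22 mm high over the cover; the slot, 34 mm wide, 16 mm deep, open at both ends, runs across its middle between two half-round cheeks. Axis at unit x -58, y 0, 140 mm from the hinge; this point is 107 mm above the bench when shut
- keeper (a point): middle of the fixed steel keeper hidden under the cover's front edge. The fastener's tongue (below the cover) swings under it from 0.7 rad on: with the cover within 3 mm of its seat at the fastener it catches, and draws the cover fully down by about 1.2 rad. With the cover 12 mm or more up, the tongue strikes the keeper or passes over it and does not lock
- front_edge (a point): middle of the cover's free edge (towards the unit's front), on its upper face; 101 mm above the bench when shut
- block_short: steel gauge block, 50 x 35 x 9 mm, lying flat on the unit's top beside the cover; origin at the centre of its underside; to be left alone
- ring_gauge: steel setting ring, 48 mm across, bore 24 mm, 20 mm high, lying on the unit's top on the other side of the cover; origin at the centre of its underside; to be left alone
- bottle: closed white plastic bottle, 60 mm across and 150 mm high, standing on the bench; origin at the centre of its underside; to be left alone
- mouse: light grey computer mouse, 98 x 58 x 32 mm, on the bench; origin at the centre of its underside, x axis along its length; to be left alone
- micrometer: outside micrometer lying flat on the bench, about 135 x 60 x 18 mm, x axis along its spindle; origin at bench height under the middle of its frame; to be left alone
- block_long: steel gauge block, 100 x 35 x 9 mm, lying flat on the bench; origin at the centre of its underside, x axis along its length; to be left alone
- cylinder_standard: polished steel setting cylinder, 40 mm across, 45 mm high, standing on the bench; origin at the centre of its underside; to be left alone
- brush: dusting brush, 170 mm long, lying on the bench along its x axis; origin at the centre of its underside; to be left alone

How it is judged:
By the outcome, as a careful person would: the job done as asked, in the order asked, and still so for the second after the job is handed in, with the robot touching nothing.
It also fails if it takes over 45 s, if anything falls off the work surface, if the arm or the gripper's body presses on something with over 40 N, if the wrist force passes 120 N, or if a joint passes its speed limit or range.

## Working session

There is one attempt and no reset: what is moved stays moved. The work goes in short steps, Python scripts to look and compute and a shell command to move; the robot and the scene stay as the last step left them, time stands still between calls to the robot, and variables do not carry over. Pictures are saved under pics/ and viewed, about 8 in all and at most 12, crops included, and the job is handed in when it is done.

```bash
mkdir -p pics; ls; cat > h.py <<'E'
import numpy as np,cv2
from cell import bot
from scipy.spatial.transform import Rotation as R
def cloud(im):
    h,w=im["range_z"].shape;f=h/2/np.tan(np.radians(im["fovy"])/2)
    v,u=np.mgrid[:h,:w];z=im["range_z"]
    c=np.stack([(u-im["cx"])/f*z,-(v-im["cy"])/f*z,-z,np.ones_like(z)],-1)
    return (c@np.linalg.inv(im["camera_from_world"]).T)[...,:3]
def save(im,n): cv2.imwrite(f"pics/{n}.png",im["pixels"][...,::-1])
E
python3 - <<'E'
from h import *
s=bot.get_state();print({k:np.round(v,3) for k,v in s.items()})
ims=[]
for c in ("scene","top"):
    im=bot.get_image(c);save(im,c+"0");ims.append(im["pixels"])
    print(c,im["fovy"],np.round(im["camera_from_world"],2).tolist())
    for t in ("slot","front_edge","unit","block_short","ring_gauge","bottle"):
        print(t,[(np.round(d["at"],1).tolist(),round(d["confidence"],2)) for d in bot.mark_of(c,t)[:2]])
E
```

```text
pics
{'time': np.float64(0.0), 'joints': array([ 1.192,  0.3  ,  1.522, -0.   ,  1.321, -0.067]), 'qvel': array([ 0.003, -0.001,  0.002,  0.   ,  0.001,  0.   ]), 'joint_efforts': array([-0.0000e+00, -5.4351e+01, -3.6178e+01, -0.0000e+00,  4.0000e-03,
       -0.0000e+00]), 'position': array([168.657, 523.252, 230.72 ]), 'orientation': array([ 2.539e+00,  1.849e+00, -1.000e-03]), 'force': array([-0.597,  1.64 ,  0.021]), 'wrist_torque': array([-0.039,  0.037,  0.001]), 'gripper_width': np.float64(85.113)}
scene 54.25265998309138 [[0.87, 0.5, 0.02, -486.34], [-0.27, 0.44, 0.86, 19.07], [0.42, -0.75, 0.52, -1213.57], [0.0, 0.0, 0.0, 1.0]]
slot [([458.9, -11.6, 130.2], 0.81)]
front_edge [([409.4, -4.1, 131.2], 0.71)]
unit [([509.9, -15.0, -4.3], 0.79)]
block_short [([502.6, -155.5, 97.6], 0.77)]
ring_gauge [([545.6, 127.4, 95.0], 0.73), ([606.8, 250.3, 1.9], 0.19)]
bottle [([608.9, 249.0, 4.8], 0.89)]
top 51.26309318293725 [[-0.03, -1.0, -0.03, 100.33], [0.99, -0.03, 0.14, -545.11], [-0.14, -0.02, 0.99, -991.63], [0.0, 0.0, 0.0, 1.0]]
slot [([458.9, -13.2, 131.5], 0.92)]
front_edge []
unit [([512.6, -19.3, -2.8], 0.74)]
block_short [([499.9, -155.8, 98.9], 0.93)]
ring_gauge [([550.7, 133.7, 98.3], 0.54)]
bottle [([608.5, 245.0, -2.8], 0.86)]
```

View pics/scene0.png

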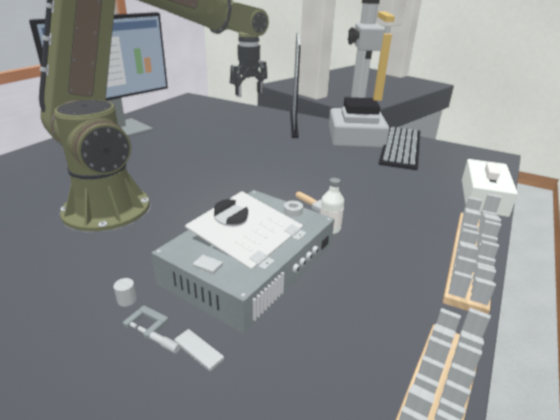

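View pics/top0.png

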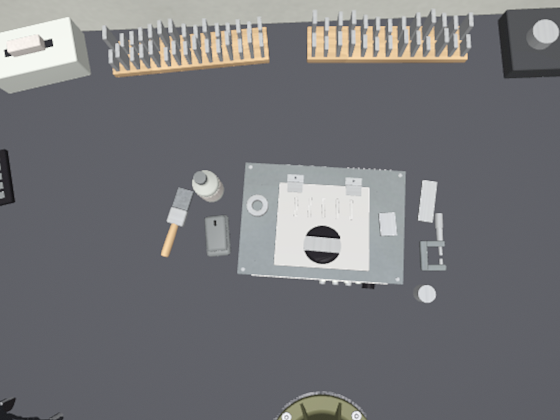

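The scene picture shows the unit with the cover ajar and the knob at about (231,211). In the top picture the knob is at (322,244), its slot running roughly along world y, and the unit's front (buttons at about (345,283)) faces the robot. Next I measure the yaw, cover angle and slot angle.

```bash
python3 - <<'E'
from h import *
im=bot.get_image("top");P=cloud(im);px=im["pixels"].astype(int)
g=px.sum(-1)
# unit top outline
m=(np.abs(P[...,2]-95)<6)|((P[...,2]>90)&(P[...,2]<160));m&=(P[...,0]>330)&(P[...,0]<680)&(abs(P[...,1]+15)<220)
n,l,st,c=cv2.connectedComponentsWithStats(m.astype(np.uint8));k=1+st[1:,4].argmax()
q=P[l==k];r=cv2.minAreaRect(q[:,:2].astype(np.float32));print("unit rect",r,np.median(q[:,2]))
# cover
sub=(l==k)
kn=cv2.morphologyEx(((g<150)&sub).astype(np.uint8),cv2.MORPH_OPEN,np.ones((3,3)))
n,l2,st,c=cv2.connectedComponentsWithStats(kn)
for i in range(1,n):
    if st[i,4]>60:
        q=P[l2==i];print("cheek",st[i],c[i],q.mean(0),q[:,2].min(),q[:,2].max(),np.median(q,0),cv2.minAreaRect(q[:,:2].astype(np.float32)))
cv=(g>600)&sub&(P[...,2]>98);q=P[cv];A=np.c_[q[:,:2],np.ones(len(q))]
a=np.linalg.lstsq(A,q[:,2],rcond=None)[0];e=q[:,2]-A@a;ok=abs(e)<4;a=np.linalg.lstsq(A[ok],q[ok,2],rcond=None)[0]
print("cover plane",a,"angle",np.arctan(np.hypot(a[0],a[1])),"yaw of downslope",np.arctan2(-a[1],-a[0]),cv2.minAreaRect(q[:,:2].astype(np.float32)))
for cam in("top","scene"):
    if cam=="scene":bot.get_image(cam);
    for t in("slot","cover","cam"):
        print(cam,t,[(np.round(d["at"],1).tolist(),round(d["confidence"],2)) for d in bot.look_for(cam,t)[:1]])
cv2.imwrite("pics/knob.png",cv2.resize(im["pixels"][200:290,260:390,::-1],None,fx=6,fy=6,interpolation=cv2.INTER_CUBIC))
E
```

```text
unit rect ((512.137451171875, -13.311248779296875), (360.6859436035156, 250.6978759765625), 84.7646484375) 97.884840746382
cheek [308 226  30  12 244] [322.91393443 232.05737705] [483.26983036 -11.74252413 141.40968593] 129.90007041193064 148.3816386430409 [482.8679116  -11.93323765 142.09561288] ((485.3931884765625, -11.661626815795898), (61.61528396606445, 21.033180236816406), 83.43233489990234)
cheek [306 251  27   9 142] [317.32394366 254.48591549] [436.35190554   2.4388923  150.61986583] 140.10144365042254 154.47445653184297 [436.5977225    5.11801971 150.88535806] ((433.89141845703125, -0.4286479949951172), (53.940513610839844, 16.001562118530273), 83.16204833984375)
cover plane [-1.71338331e-01  2.18566636e-02  2.03628757e+02] angle 0.17103913824713657 yaw of downslope -0.1268790956217863 ((506.6497802734375, -15.750381469726562), (338.3853759765625, 238.1742706298828), 85.23033905029297)
top slot [([458.0, -9.8, 141.6], 0.91)]
top cover [([495.1, -11.4, 113.4], 0.85)]
top cam [([457.1, -10.2, 136.0], 0.91)]
scene slot [([457.9, -17.9, 139.5], 0.65)]
scene cover [([508.8, -25.6, 113.2], 0.98)]
scene cam [([458.2, -15.9, 138.5], 0.72)]
```

View pics/knob.png

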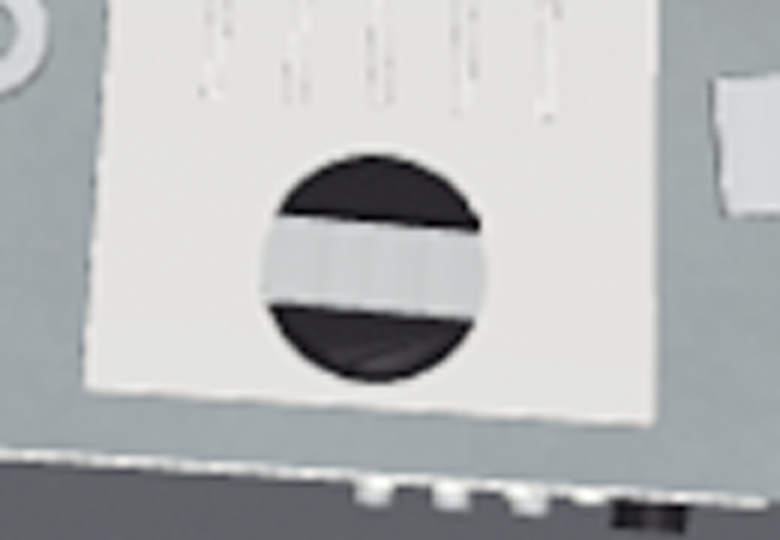

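The crop shows the knob centred at about crop (375,268), with the slot tilted slightly more than the cover's front edge. So the cam is about 0.02 rad, the unit yaw about -0.091 and the cover about 0.17 rad open. The slot axis is near (458,-10,131), which agrees with the hinge geometry.

Plan: open the fingers partly (about 40 mm) with the jaw axis along the slot, then press and turn.

```bash
python3 -m creep '[[-41.9,43.9,0,-0.196],[-41.9,43.9,0,-0.196],[-41.9,43.9,0,-0.196],[-41.9,43.9,0,-0.196],[-41.9,43.9,0,-0.196]]' 135; python3 -m creep '[[-20,22,0,0],[-20,22,0,0],[-20,22,0,0],[-20,22,0,0],[-20,22,0,0]]' 
```

```text
time: 1.72
position: [317.6, 248.3, 231.5]
orientation: [2.346, 2.09, 0.001]
force: [1.9, 0.4, 0.8]
gripper_width: 40.4
time: 2.35
position: [513.6, 23.8, 231.3]
orientation: [2.347, 2.088, 0.0]
force: [-0.4, 0.4, -0.1]
gripper_width: 40.2
```

```bash
python3 -m creep '[[-4,-5.1,0,0],[-4,-5.1,2,0],[-4,-5.1,5,0],[-4,-5.1,5,0],[-4,-5.1,5,0]]'; python3 - <<'E'
from h import *
s=bot.get_state();print(s["position"],s["force"])
out=[]
for c,(a,b,d,e) in {"top":(190,300,260,400),"scene":(150,260,160,300)}.items():
    im=bot.get_image(c);out.append(cv2.resize(im["pixels"][a:b,d:e,::-1],(720,566),interpolation=cv2.INTER_CUBIC))
    if c=="scene":
        P=cloud(im);print([(np.round(d["at"],1)) for d in bot.mark_of(c,"slot")[:1]])
cv2.imwrite("pics/a1.png",cv2.resize(np.vstack(out),(382,600)));cv2.imwrite("pics/a2.png",out[1])
E
```

```text
time: 2.98
position: [457.6, -7.8, 182.4]
orientation: [2.345, 2.089, 0.001]
force: [-0.1, -0.4, 0.1]
gripper_width: 40.3
[457.64756807  -7.75518378 182.38348461] [-0.07514964 -0.43585249  0.08788465]
[array([456.6, -10.9, 135.8])]
```

View pics/a2.png

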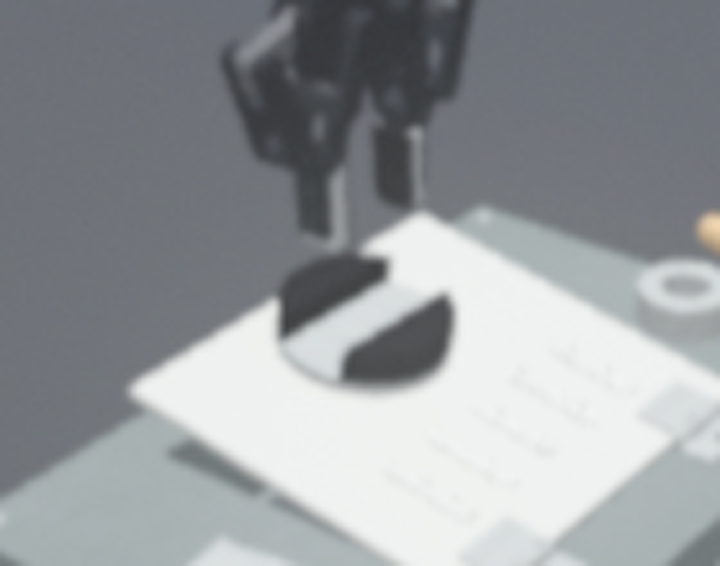

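The crop shows the fingers above the knob, spread along the slot (slot running about crop (310,345) to (420,290)). I go down into it.

```bash
python3 -m creep '[[-0.1,0,2,0],[-0.1,0,3,0],[-0.1,0,3.5,0],[-0.1,0,4,0],[-0.1,0,4.2,0]]'; python3 -m creep '[[0,0,0.3,0],[0,0,0.6,0],[0,0,0.9,0],[0,0,1.1,0],[0,0,1.2,0]]'
```

```text
time: 3.75
position: [457.1, -8.8, 139.3]
orientation: [2.346, 2.089, 0.0]
force: [-0.1, -0.6, 0.4]
gripper_width: 40.4
time: 4.38
position: [457.0, -8.8, 127.2]
orientation: [-2.346, -2.089, 0.0]
force: [-0.7, 0.2, 0.9]
gripper_width: 40.4
```

```bash
python3 -m creep '[[0,-0.05,0.3,0],[0,-0.1,0.6,0],[0,-0.1,0.9,0],[0,-0.15,1.2,0],[0,-0.15,1.4,0]]'; python3 -m creep '[[0,0,0.2,0],[0,-0.05,0.4,0],[0,-0.1,0.6,0],[0,-0.1,0.7,0],[0,-0.1,0.7,0]]'
```

```text
time: 5.0
position: [455.5, -8.6, 113.1]
orientation: [-2.346, -2.089, 0.0]
force: [-1.8, -0.7, 2.2]
gripper_width: 39.9
time: 5.62
position: [454.6, -8.5, 106.3]
orientation: [2.346, 2.089, 0.0]
force: [1.6, -0.2, 0.3]
gripper_width: 40.7
```

```bash
python3 -m creep '[[0,0,0.1,0],[0,0,0.2,0],[0,0,0.3,0],[0,0,0.3,0],[0,0,0.3,0]]'; python3 -m creep '[[0,0,0.1,0],[0,0,0.2,0],[0,0,0.2,0],[0,0,0.2,0],[0,0,0.2,0]]'; python3 - <<'E'
from h import *
f=[]
for c in ("top","scene"):
    im=bot.get_image(c);f.append(bot.get_state()["force"])
    P=cloud(im);g=im["pixels"].astype(int).sum(-1)
    q=P[(g>600)&(P[...,2]>98)&(abs(P[...,0]-500)<90)&(abs(P[...,1]+12)<85)];A=np.c_[q[:,:2],np.ones(len(q))]
    for _ in range(3):
        a=np.linalg.lstsq(A,q[:,2],rcond=None)[0];ok=abs(q[:,2]-A@a)<3;A,q=A[ok],q[ok]
    print(c,"cover tilt",-a[0],"z at 420",a@[420,-10,1],"z at 560",a@[560,-10,1])
    if c=="scene":
        print([np.round(d["at"],1) for d in bot.mark_of(c,"front_edge")+bot.mark_of(c,"slot")])
        cv2.imwrite("pics/b.png",cv2.resize(im["pixels"][150:260,160:300,::-1],(720,566),interpolation=cv2.INTER_CUBIC))
print(np.round(f,1))
E
```

```text
time: 6.25
position: [454.5, -8.5, 104.0]
orientation: [2.346, 2.089, 0.0]
force: [-4.7, -0.1, 14.0]
gripper_width: 40.0
time: 6.88
position: [454.5, -8.5, 102.6]
orientation: [2.346, 2.089, 0.0]
force: [-10.6, -0.6, 25.1]
gripper_width: 40.5
top cover tilt 0.12392331765977652 z at 420 118.89915544831464 z at 560 101.54989097594594
scene cover tilt -0.017629170910021832 z at 420 98.28122790862442 z at 560 100.74931183602747
[array([401.6,  -3.7,  99. ]), array([453.2,  -8.9, 108.1])]
[[-11.1   0.   25.5]
 [-11.5   0.9  25.3]]
```

View pics/b.png

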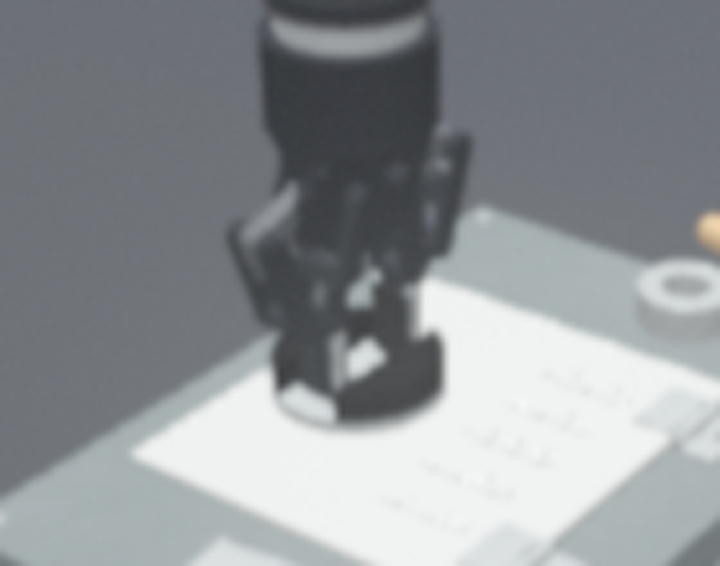

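The crop shows the cover flat on its casing with both fingers in the slot, and the slot mark reads z 108 with 25 N down. I ease slightly and turn clockwise.

```bash
python3 -m creep '[[0,-0.05,-0.05,0],[0,-0.05,-0.1,0.12],[0,-0.05,-0.1,0.24],[0,-0.05,-0.1,0.36],[0,-0.05,-0.1,0.48]]'; python3 -c "
from cell import bot
s=bot.get_state();print(s['force'],s['wrist_torque'])"
```

```text
time: 7.7
position: [454.6, -8.8, 103.5]
orientation: [2.777, 1.466, 0.002]
force: [-4.7, -5.0, 18.6]
gripper_width: 40.2
[-4.6943958  -4.9606782  18.61583893] [-0.43585885  0.64399924  0.06093631]
```

```bash
python3 -m creep '[[0,0,0,0.13],[0,0,0,0.26],[0,0,0,0.39],[0,0,0,0.52],[0,0,0,0.65]]';python3 -m creep '[[0,0,0,0.12],[0,0,0,0.24],[0,0,0,0.36],[0,0,0,0.4],[0,0,0,0.4]]'; python3 - <<'E'
from h import *
s=bot.get_state();print(s['force'],s['wrist_torque'],2*np.arctan2(*s['orientation'][[1,0]]),s['joints'][5])
E
```

```text
time: 8.32
position: [454.6, -8.6, 103.6]
orientation: [3.101, 0.502, 0.003]
force: [-6.3, -1.0, 20.4]
gripper_width: 40.1
time: 8.95
position: [454.9, -8.6, 103.7]
orientation: [3.139, -0.119, 0.004]
force: [-5.4, -0.7, 19.8]
gripper_width: 40.5
[-5.42923763 -0.73950108 19.79580696] [-0.05624877  0.30532969  0.00762566] -0.07557070621938927 -0.02361352972327165
```

```bash
python3 -m creep '[[0,0,0,0.05],[0,0,0,0.1],[0,0,0,0.15],[0,0,0,0.15],[0,0,0,0.15]]'; python3 - <<'E'
from h import *
s=bot.get_state();print(s['force'],s['wrist_torque'],2*np.arctan2(*s['orientation'][[1,0]]),s['joints'][5])
E
python3 -m creep '[[0,0,0,0.03],[0,0,0,0.06],[0,0,0,0.08],[0,0,0,0.08],[0,0,0,0.08]]'; python3 - <<'E'
from h import *
s=bot.get_state();print(s['force'],s['wrist_torque'],2*np.arctan2(*s['orientation'][[1,0]]),s['joints'][5])
im=bot.get_image("scene")
cv2.imwrite("pics/c.png",cv2.resize(im["pixels"][150:260,160:300,::-1],(720,566),interpolation=cv2.INTER_CUBIC))
E
```

```text
time: 9.57
position: [455.3, -8.2, 103.8]
orientation: [-3.121, 0.352, -0.006]
force: [0.1, 3.3, 17.7]
gripper_width: 40.3
[ 0.08239404  3.33238865 17.68025404] [ 0.56005597 -0.22405984  0.17308252] 6.05837987154333 0.12570412164631128
time: 10.2
position: [455.4, -8.3, 103.8]
orientation: [-3.105, 0.476, -0.006]
force: [0.5, 2.8, 18.1]
gripper_width: 40.4
[ 0.48219424  2.80139714 18.08925579] [ 0.48341541 -0.38770919  0.2254258 ] 5.9785991763203175 0.20549710848766486
```

View pics/c.png

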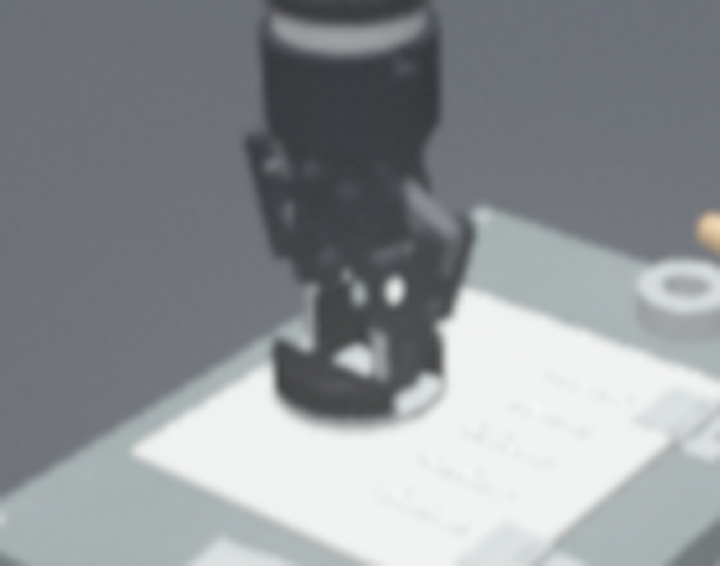

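The crop shows the slot now running front to rear, the cover flat, and the fingers against the cheeks. I turn a bit more to confirm the stop.

```bash
python3 -m creep '[[0,0,0,0.03],[0,0,0,0.06],[0,0,0,0.09],[0,0,0,0.09],[0,0,0,0.09]]'; python3 - <<'E'
from h import *
s=bot.get_state();print(s['force'],s['wrist_torque'],2*np.arctan2(*s['orientation'][[1,0]])-2*np.pi,s['joints'][5])
E
```

```text
time: 10.88
position: [454.9, -9.0, 103.7]
orientation: [3.08, -0.611, 0.004]
force: [-4.4, -4.2, 20.6]
gripper_width: 40.3
[-4.37512188 -4.20085239 20.56258053] [-0.80846944  0.41712396  2.09785874] -6.6746452332845445 0.29354302551262196
```

Torque rose from 0.2 to 2.1 N m, so the fastener is at its stop. I centre the fingers in the slot and withdraw straight up.

```bash
python3 -m creep '[[0,0,0,-0.12],[0,0,-0.2,-0.22],[0,0,-0.5,-0.27],[0,0,-1.2,-0.27],[0,0,-2,-0.27]]'; python3 -m creep '[[0,0,-2,0],[0,0,-6,0],[0,0,-11,0],[0,0,-11,0],[0,0,-11,0]]';python3 -m creep '[[-10,0,-3,0],[-16,0,-3,0],[-20,0,-3,0],[-20,0,-3,0],[-20,0,-3,0]]'; python3 - <<'E'
from h import *
for c in ("top","scene"):
    im=bot.get_image(c)
    P=cloud(im);g=im["pixels"].astype(int).sum(-1)
    q=P[(g>600)&(P[...,2]>92)&(P[...,2]<140)&(abs(P[...,0]-500)<90)&(abs(P[...,1]+12)<85)];A=np.c_[q[:,:2],np.ones(len(q))]
    for _ in range(3):
        a=np.linalg.lstsq(A,q[:,2],rcond=None)[0];ok=abs(q[:,2]-A@a)<3;A,q=A[ok],q[ok]
    print(c,"tilt",-a[0])
    for t in ("slot","front_edge","block_short","ring_gauge"): print(t,[np.round(d["at"],1) for d in bot.mark_of(c,t)[:1]])
    if c=="top": save(im,"end"); cv2.imwrite("pics/end.png",cv2.resize(im["pixels"][140:320,150:460,::-1],(780,453),interpolation=cv2.INTER_CUBIC))
E
```

```text
time: 11.5
position: [453.9, -8.4, 122.6]
orientation: [-3.135, 0.198, 0.001]
force: [-0.7, -0.4, 0.2]
gripper_width: 39.8
time: 12.12
position: [453.8, -8.4, 231.9]
orientation: [-3.135, 0.197, 0.001]
force: [-0.7, -0.5, -0.7]
gripper_width: 40.1
time: 12.75
position: [255.2, 16.6, 261.9]
orientation: [-3.135, 0.196, -0.001]
force: [0.5, -0.1, 0.1]
gripper_width: 40.2
top tilt 0.005206574471562745
slot [array([453.1,  -8.4, 107.4])]
front_edge [array([409. ,  -4.1, 100.7])]
block_short [array([ 499.4, -160.5,   94.9])]
ring_gauge [array([551. , 131.6,  97. ])]
scene tilt 0.00035502031447843185
slot [array([451.9, -10.1, 108.6])]
front_edge [array([403.3,  -5.6, 100.9])]
block_short [array([ 503.8, -154.4,   96.2])]
ring_gauge [array([544.3, 126.9,  94.3])]
```

View pics/end.png

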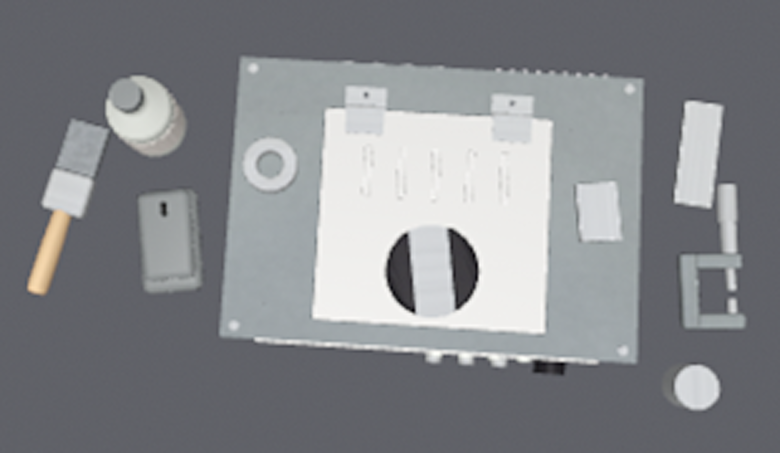

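The crop shows the cover flat and nothing moved. But the slot (about (430,225) to (435,315)) leans some 0.09 rad short of the unit's x, so friction from my pressing tips dragged it back as I backed off. The cover is latched, so I go in again with the tips clear of the floor, turn to the stop and back off without pressing.

```bash
python3 -m creep '[[6,0,0,-0.08],[12,0,0,-0.08],[18,0,0,-0.08],[20,0,0,-0.08],[20,0,0,-0.08]]'; python3 -m creep '[[0,0,5,0],[0,0,9,0],[0,0,12,0],[0,0,13,0],[0,0,13,0]]'; python3 - <<'E'
from h import *
s=bot.get_state();y=2*np.arctan2(*s['orientation'][[1,0]]);print(s['position'],np.arctan2(np.sin(y),np.cos(y)))
E
```

```text
time: 13.88
position: [454.6, -8.6, 261.4]
orientation: [-3.141, 0.071, 0.003]
force: [0.2, -0.5, 0.2]
gripper_width: 40.3
time: 14.5
position: [453.9, -8.4, 132.9]
orientation: [3.141, -0.071, 0.0]
force: [0.7, 0.3, 0.4]
gripper_width: 39.9
[453.91978792  -8.39470113 132.86615091] -0.04490408074436293
```

```bash
python3 -m creep '[[0,0,0.5,0],[0,0,1,0],[0,0,1.5,0],[0,0,2,0],[0,0,2.1,0]]'; python3 -m creep '[[0,0,0,0.06],[0,0,0,0.12],[0,0,0,0.18],[0,0,0,0.2],[0,0,0,0.2]]'; cat >s.py <<'E'
from h import *
s=bot.get_state();y=2*np.arctan2(*s['orientation'][[1,0]]);print(s['force'],s['wrist_torque'],np.arctan2(np.sin(y),np.cos(y)))
E
python3 s.py; python3 -m creep '[[0,0,0,0.03],[0,0,0,0.06],[0,0,0,0.08],[0,0,0,0.08],[0,0,0,0.08]]'; python3 s.py
```

```text
time: 15.12
position: [453.9, -8.4, 110.9]
orientation: [-3.141, 0.071, 0.001]
force: [-0.4, -0.6, -0.5]
gripper_width: 40.0
time: 15.75
position: [454.0, -8.6, 111.3]
orientation: [3.118, -0.383, -0.0]
force: [-1.4, -3.2, 0.3]
gripper_width: 39.9
[-1.3619477  -3.21961811  0.26838851] [-0.43884256  0.25447861  0.06040563] -0.24428815286867417
time: 16.38
position: [454.1, -8.5, 111.3]
orientation: [3.1, -0.508, 0.0]
force: [-0.8, -4.0, 0.0]
gripper_width: 40.2
[-0.80693441 -3.99443745  0.01860207] [-0.52270052  0.27071314  0.15992557] -0.32475799964095087
```

```bash
python3 -m creep '[[0,0,0,0.02],[0,0,0,0.04],[0,0,0,0.06],[0,0,0,0.06],[0,0,0,0.06]]'; python3 s.py; python3 -m creep '[[0,0,0,0.02],[0,0,0,0.04],[0,0,0,0.04],[0,0,0,0.04],[0,0,0,0.04]]'; python3 s.py
```

```text
time: 17.0
position: [453.7, -8.7, 111.3]
orientation: [3.083, -0.599, -0.001]
force: [-4.6, -6.5, 1.6]
gripper_width: 40.4
[-4.60738818 -6.48511264  1.643616  ] [-1.07453224  0.74557108  1.2874023 ] -0.3835811531334068
time: 17.62
position: [453.7, -8.7, 111.3]
orientation: [3.07, -0.656, -0.001]
force: [-3.9, -7.1, 2.4]
gripper_width: 40.4
[-3.87911513 -7.08811103  2.36151145] [-1.0462532   0.8070476   2.79482705] -0.4211839007902155
```

Stiff stop again (2.8 N m, with no pressing). I back off to the slot's centre and withdraw.

```bash
python3 -m creep '[[0,0,0,-0.08],[0,0,0,-0.16],[0,0,0,-0.24],[0,0,0,-0.3],[0,0,0,-0.3]]'; python3 s.py; python3 -m creep '[[0,0,-1,0],[0,0,-4,0],[0,0,-9,0],[0,0,-13,0],[0,0,-15,0]]';python3 -m creep '[[-10,0,0,0],[-16,0,0,0],[-20,0,0,0],[-20,0,0,0],[-20,0,0,0]]'; python3 - <<'E'
from h import *
for c in ("scene","top"):
    im=bot.get_image(c);print(c,[np.round(d["at"],1).tolist() for t in("slot","front_edge") for d in bot.mark_of(c,t)[:1]])
P=cloud(im);g=im["pixels"].astype(int).sum(-1)
kn=((g<150)&(abs(P[...,0]-454)<45)&(abs(P[...,1]+9)<45)).astype(np.uint8);n,l,st,c=cv2.connectedComponentsWithStats(kn)
for i in range(1,n):
    if st[i,4]>60:print(cv2.minAreaRect(P[l==i][:,:2].astype(np.float32)),c[i])
cv2.imwrite("pics/end2.png",cv2.resize(im["pixels"][140:320,150:460,::-1],(780,453),interpolation=cv2.INTER_CUBIC))
E
```

```text
time: 18.25
position: [454.2, -8.2, 111.4]
orientation: [-3.135, 0.197, -0.001]
force: [0.2, -0.6, -0.3]
gripper_width: 40.2
[ 0.23356037 -0.64542882 -0.30896307] [ 0.00510331 -0.03282583 -0.01219614] -0.12582335857649898
time: 18.88
position: [454.4, -8.4, 264.3]
orientation: [-3.135, 0.198, -0.006]
force: [0.4, 1.3, -0.8]
gripper_width: 40.1
time: 19.5
position: [255.8, 16.5, 262.1]
orientation: [-3.135, 0.197, -0.004]
force: [0.4, -0.6, 0.8]
gripper_width: 40.2
scene [[450.5, -10.1, 109.7], [401.9, -8.6, 98.6]]
top [[455.9, -8.5, 106.6], [549.6, 132.1, 97.3]]
```

View pics/end2.png

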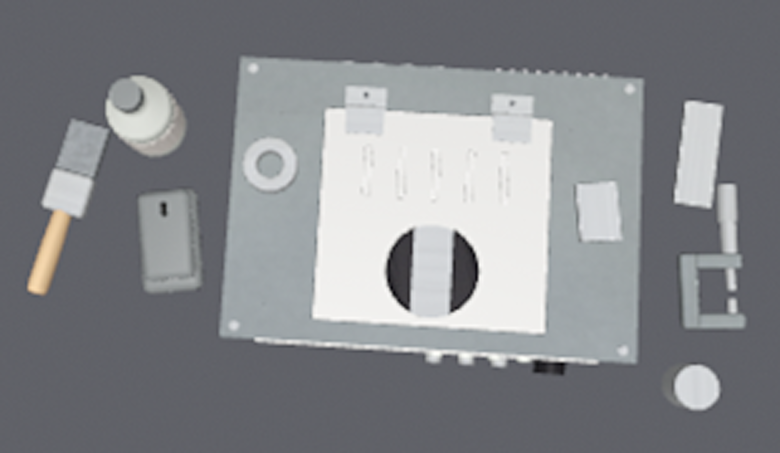

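```bash
python3 - <<'E'
from h import *
im=bot.get_image("top");px=im["pixels"];g=cv2.cvtColor(px,cv2.COLOR_RGB2GRAY).astype(float)
M=im["camera_from_world"];f=210/np.tan(np.radians(im["fovy"])/2)
def w(u,v,z):  # pixel -> world at height z
    Ri=M[:3,:3].T;o=-Ri@M[:3,3];d=Ri@np.array([(u-im["cx"])/f,-(v-im["cy"])/f,-1]);return (o+d*(z-o[2])/d[2])[:2]
def edge(rows,c0,c1,thr,z):
    out=[]
    for r in rows:
        s=g[r,c0:c1]-thr;k=np.where(s[:-1]*s[1:]<0)[0]
        if len(k): k=k[0];out.append(w(c0+k+s[k]/(s[k]-s[k+1]),r,z))
    p=np.polyfit(*np.array(out).T,1);return p[0],len(out)
print(g[248,270:385].astype(int).tolist())
print("cover L/R",edge(range(190,265),268,285,195,101),edge(range(195,268),360,378,195,101))
print("slot L/R",edge(range(235,262),307,320,110,123),edge(range(235,262),323,336,110,123))
E
```

```text
[162, 162, 163, 164, 158, 218, 242, 240, 240, 239, 239, 240, 239, 239, 239, 239, 239, 239, 239, 239, 239, 239, 239, 239, 239, 239, 239, 239, 239, 239, 239, 242, 216, 129, 35, 49, 58, 60, 61, 65, 64, 63, 57, 127, 200, 217, 214, 215, 214, 214, 214, 214, 214, 214, 214, 213, 213, 215, 209, 153, 45, 62, 63, 63, 63, 63, 59, 59, 53, 28, 176, 231, 240, 239, 238, 238, 238, 238, 238, 238, 238, 237, 238, 238, 238, 237, 238, 238, 237, 238, 238, 237, 237, 237, 238, 239, 234, 199, 162, 165, 165, 166, 166, 166, 164, 164, 164, 164, 164, 164, 164, 164, 164, 165, 165]
cover L/R (np.float64(-0.09315599100707751), 74) (np.float64(-0.09058448337291693), 73)
slot L/R (np.float64(-0.12953581671374076), 27) (np.float64(-0.09084304520610394), 27)
```

The slot edges (-0.09 and -0.13 rad) now line up with the cover edges (-0.09), so the fastener is at its stop and the cover is flat.

```bash
python3 -c "
from cell import bot
print(bot.hand_in())"
```

```text
the job is handed in; nothing more can be done
None
```

The cover is shut and locked: I pressed it onto its seat with the fingertips in the slot and turned the fastener clockwise to its stop. I handed the job in at about 20 s with the arm clear; the hand-in gives no verdict.

- **First turn:** I pressed with about 20–25 N. The fastener reached its stop (2.1 N m), but the pressing tips dragged it back about 0.09 rad as I backed off. The picture taken afterwards showed this.
- **Correction:** With the cover already latched, I went back in with the tips clear of the slot's floor. I turned to the stop again (2.8 N m), centred the fingers in the slot and withdrew with no force on it.
- **Last checks:**
  - The slot mark is at 107–110 mm and the front edge at 99–101 mm (107 and 101 when shut).
  - The cover lay flat, within 0.005 rad, when I measured it after the first turn.
  - The slot's two edges read -0.09 and -0.13 rad against the cover's -0.09 rad. I took the odd reading of -0.13 as picture-measurement error.
  - The gauge blocks, ring and other loose things look unmoved.
- **Checks that failed or disagreed:**
  - One automatic fit of the knob's cheeks returned nothing, so I measured the slot edges from the pixels instead.
  - The last front-edge reading from the top camera missed and returned a point by the ring gauge. I relied on the scene camera for it.

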